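Preset the click-stop flow ring, then open the shut-off valve

ROBOT

A 6-joint arm with a two-finger parallel gripper is mounted at the origin on a cart in front of the work surface, level with it; the furniture and walls round the work are solid. World frame = base frame: x ahead of the robot, y to its left, z up, the work surface at z = 0. Lengths are in mm, angles in rad, forces in N, time in s.
With the tool pointing down it reaches from about 350 to 775 mm from the base axis. Payload 7.3 kg.
Tool frame: the origin (TCP) lies on the front face of the gripper's body, between the roots of the fingers; the fingertips stand 66 mm ahead of it and the grasp point (between the pads) lies 47 mm ahead of it (bot.tip_extent is the distance from the TCP to the fingertips, in mm); z points along the fingers, y is the line along which they close (so a half turn about z gives the same grasp; the last joint's range is limited). The gripper opens to 92 mm and grips with 3 to 60 N. Pads are 19 mm wide; open, the fingers measure 130 mm over their backs; the gripper's body (75 mm by 190 mm) begins 47 mm behind the grasp point.
Start: joints at [1.025, 0.342, 1.524, -0, 1.275, -0.146], TCP at [204.332, 483.618, 292.241] pointing down, gripper open.
Joint ranges: [-2.53, 2.53], [-0.77, 2.02], [0.04, 2.7], [-1, 4.14], [0.28, 2.66], [-3.11, 3.11]. Speed limits (rad/s): [2.57, 2.57, 3.14, 3.14, 3.14, 3.14].

INTERFACE

Orientations are given as [roll, pitch, yaw] about the fixed x, y, z axes, in that order (R = Rz(yaw) Ry(pitch) Rx(roll)).
In Python, from plant import readout, viewer, order, bot gives the robot as it stands.
- The arm moves only by the shell command python3 -m creep 'ROWS'. ROWS is text: rows parted by semicolons, each of 7 numbers parted by spaces: the shift along the world's x, y, z in m, then the turn, a rotation vector about the world's x, y, z in rad, then the opening in per cent of the stroke, from 0 (shut) to 100 (fully open). A call has 1 to 8 rows; each row shifts and turns the commanded pose from where the row before left it; what a row does not reach is not made up. A row lasts 1/12 s, in which the tool goes at most 41.7 mm and 7.16 degrees, less where a joint would pass 70% of its speed; a pose out of reach is approached as far as the arm can. A call is refused whole if a number of a shift passes 0.0417 or a number of a turn 0.125, either way. A call with a gripper value outside its range is refused whole. The fingers move at their own pace and stop on an object; the grip force is fixed at half the most. Time passes only in rows, so rows that do not move let the fingers close. It gives the time, the measured TCP pose, the force, the opening and the grip force at its end, in the units of the state.
- readout.get_obs(): the state, without advancing time (a new reading comes with each control period).
- viewer.capture(name): name is "scene" or "top"; returns the picture (480x640x3 uint8, red, green, blue); there is no depth.
- viewer.camera_info(name): a dict with "fx", "fy", "cx", "cy" (pixels), "origin" and "rotation" of the camera in the world. Camera axes: x right, y up, looking along -z (the intrinsics and any distortion apply to the point x, -y, -z); pixel columns grow to the right and rows downward; lengths in mm; the calibration is good to about 2 mm. A picture is of the moment at which its call begins. camera_info takes no time and is no camera call.
- order.close_job(): hands the job in; it is judged then, once.
The state is a dict: "time": time; "joint_positions": joint angles; "dq": joint speeds; "tau": joint torques, N m; "tool_pos": TCP position; "tcp_rot": TCP orientation; "contact_force": force on the tool from outside, world axes, zero at the start; "moment": the same for the moment, N m; "grip_width": finger opening in mm; "finger_force": force on a finger pad.
Only numpy, scipy, OpenCV 4.12 (cv2) and the standard library are available. Lean on these libraries where they do the work, as an engineer would, in place of code of your own. Each camera call takes 0.05 s, during which the arm holds its last target. There are 200 camera calls.

TASK

The gas line to the analyser is to be started at its service flow. On the selector station, turn the black knurled ring round its leaning barrel until its white index rib stands at the broad black mark on the flange and the ring rests in that click; only then swing the shut-off lever beside it fully open, in line with the pipe, so that the analyser never gets a surge. Leave everything else on the bench where it is.

Things in the scene. Friction and masses are not known exactly. Their poses are not given: they have to be found in the camera images.
- station: flow-selector station, fixed to the bench: aluminium base plate 134 x 270 x 8 mm; on its left half a folded grey bracket 116 mm wide, its top sloping down towards the robot, carrying the selector barrel; on its right half a brass shut-off valve. Origin under the base plate; x away from the robot across the plate, y left, z up
- ring_centre (a point): centre of the flow ring: black knurled collar, 54 mm diameter, 30 mm tall, turning on a fixed barrel that leans 25 deg from vertical towards the robot. Point on the axis, half-way up the ring, 0.1 m above the bench. Turns with the ring: z = barrel axis, outwards and up; -x = towards the index rib. Fixed cap, 37 mm wide, ends 9 mm above the ring; fixed flange, 100 mm wide, 17 mm below this point
- stop_mark (a point): the marked stop: broad black bar, 16.5 x 7 mm, lying radially on the flange on the side that looks to the robot; the other click marks are short thin dashes. Point in the middle of the bar, 38 mm from the axis. x points to the barrel's axis, z along the barrel, outwards and up
- flow_ring (a joint): angle of the flow ring: 0 = index rib at the marked stop, positive = anticlockwise seen looking down on its top. Clicks every 0.524 rad (30 deg): a sprung ball pulls it into a click when let go within 0.2 rad of it; leaving a click takes 0.15 N m. Starts two to four clicks on the positive side; end stops at -0.72 and 2.30
- lever_pivot (a point): vertical pivot axis of the shut-off lever, on the brass valve body; point at the height of the lever's sleeve, 64 mm above the bench
- lever_grip (a point): grip point of the shut-off lever: middle of its black sleeve, 55 mm from the pivot, 64 mm above the bench. The sleeve is 14 mm wide, 13 mm high and reaches from 26 to 82 mm from the pivot. -x points from the pivot to the tip. Under it is free space to the base plate (top at 8 mm); open, it lies over the outlet pipe, whose top is 46 mm above the bench
- shutoff_lever (a joint): angle of the shut-off lever: 0 = shut, lever across the pipe, pointing to the robot; 1.571 = fully open at its stop, lever along the pipe, pointing right. Positive = anticlockwise from above. It takes about 2 N at the grip point and stays where it is left
- bench_spanner: an open-ended steel spanner, 148 x 28 x 6 mm, lying flat in front of the station; bystander; origin at the middle of its underside
- spare_gauge: a round pressure gauge with a white face and a brass stem, 58 mm across, 30 mm high, lying face up; bystander; origin at the middle of its underside
- tape_roll: a small white roll of thread tape, 48 mm across, 13 mm high, lying on the station's base plate behind the shut-off valve; bystander; origin at the middle of its underside
- tube_cutter: a tube cutter with a black knob, 106 x 29 x 23 mm, lying flat; bystander; origin at the middle of its underside
- wash_bottle: a white squeeze bottle with a red cap and a bent spout, 64 mm across, 186 mm high, standing; bystander; origin at the middle of its underside
- sample_cylinder: a slender steel sample cylinder with a small valve on top, 45 mm across, 176 mm high, standing; bystander; origin at the middle of its underside
- masking_tape: a large roll of masking tape, 97 mm across, 25 mm high, lying flat; bystander; origin at the middle of its underside
- index_rib (a point): foot of the white index rib, at the lower edge of the ring's side, 27 mm from the axis. The rib is 6 mm wide, stands up to 1.5 mm proud and runs up the ring's side and over its top edge

How it is judged (in metres and radians):
On the way, in this order (a step that is already met when the one before it is completed fails the run):
1. the ring rests in the click at the marked stop while the valve is still shut (value of joint flow_ring between -0.12 and 0.12 rad and value of joint shutoff_lever below 0.35 rad), for 0.3 s.
2. the shut-off lever is swung fully open (value of joint shutoff_lever above 1.4 rad), for 0.2 s.
At the end, for the whole second after the job is handed in: the ring rests within 0.12 rad (7 degrees) of the marked stop and the shut-off lever is at least 1.4 rad open (within 10 degrees of fully open), both at rest (value of joint flow_ring between -0.12 and 0.12 rad and value of joint shutoff_lever above 1.4 rad and velocity of joint flow_ring between -0.1 and 0.1 rad/s and velocity of joint shutoff_lever between -0.1 and 0.1 rad/s); the robot touches nothing.
It fails at once if the valve is opened (beyond 0.45 rad) while the ring is not within one half click of the marked stop (value of joint shutoff_lever above 0.45 rad and (value of joint flow_ring above 0.26 rad or value of joint flow_ring below -0.26 rad)).
It fails at once if one of the things lying or standing around is displaced by more than 3 cm (distance of any of bench_spanner, spare_gauge, tape_roll, tube_cutter, wash_bottle, sample_cylinder, masking_tape from where it was at the start of the episode above 0.03 m).
It fails at once if the squeeze bottle or the sample cylinder is tipped by more than 0.5 rad (angle between any of wash_bottle, sample_cylinder's own z axis and vertical above 0.5 rad).
It also fails if it takes over 72 s, if anything falls off the work surface, if the arm or the gripper's body presses on something with over 40 N, if the wrist force passes 120 N, or if a joint passes its speed limit or range.

## Working session

There is one attempt and no reset: what is moved stays moved. The work goes in short steps, Python scripts to look and compute and a shell command to move; the robot and the scene stay as the last step left them, time stands still between calls to the robot, and variables do not carry over. Pictures are saved under pics/ and viewed, at most 10 in all, crops included, and the job is handed in when it is done.

```bash
mkdir -p pics; python3 - <<'E'
from plant import readout, viewer, order, bot
import cv2,numpy as np
for n in("scene","top"):
    im=viewer.capture(n);cv2.imwrite(f"pics/{n}0.png",im[:,:,::-1])
    print({k:np.round(v,3).tolist() if not isinstance(v,str) else v for k,v in viewer.camera_info(n).items()})
o=readout.get_obs();print({k:np.round(v,3) for k,v in o.items()})
E
```

```text
{'fx': 567.775, 'fy': 567.775, 'cx': 308.469, 'cy': 247.844, 'origin': [743.267, 352.244, 987.383], 'rotation': [0.64, 0.01, 2.902]}
{'fx': 539.947, 'fy': 539.947, 'cx': 322.672, 'cy': 238.82, 'origin': [476.3, -275.477, 1070.725], 'rotation': [0.122, 0.019, -1.56]}
{'time': np.float64(0.1), 'joint_positions': array([ 1.025,  0.343,  1.525, -0.   ,  1.275, -0.146]), 'dq': array([ 0.002, -0.001, -0.002,  0.   ,  0.002, -0.001]), 'tau': array([ 2.0000e-03, -4.3200e+01, -2.4469e+01,  7.2000e-02,  5.3000e-02,
       -0.0000e+00]), 'tool_pos': array([204.192, 483.373, 291.61 ]), 'tcp_rot': array([-3.14 , -0.   ,  2.742]), 'contact_force': array([-0.163,  0.023, -0.427]), 'moment': array([ 0.   , -0.001,  0.007]), 'finger_force': np.float64(0.0), 'grip_width': np.float64(91.665)}
```

View pics/scene0.png

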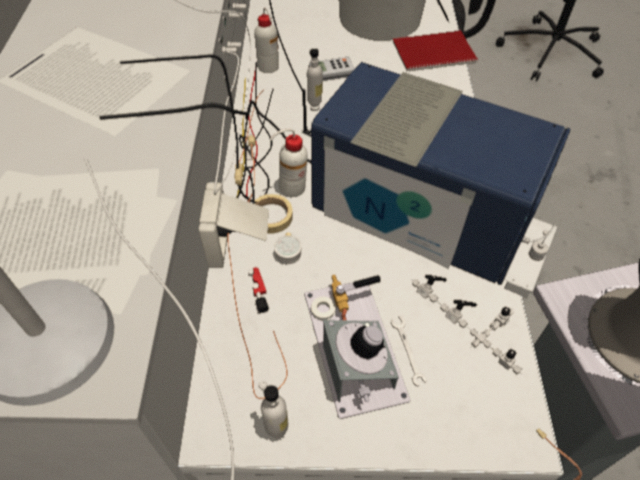

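View pics/top0.png

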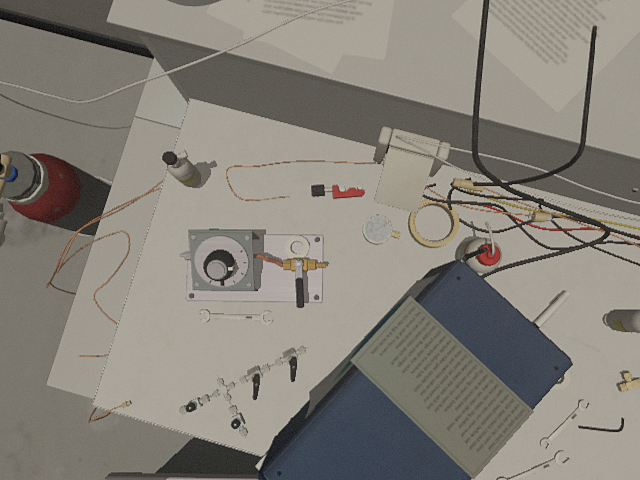

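The scene view shows the station with the selector at about (365,345) and the lever at (365,282). In the top view the ring is at about (218,265) and the black lever sleeve at (300,292). The blue box sits to the right of the station.

```bash
cat > h.py <<'E'
from plant import readout, viewer, order, bot
import cv2,numpy as np
from scipy.spatial.transform import Rotation as Ro
def cam(n):
    i=viewer.camera_info(n); r=np.array(i["rotation"],float)
    R=r if r.shape==(3,3) else Ro.from_euler("xyz",r).as_matrix()
    return i,R,np.array(i["origin"],float)
def ray(n,p):
    i,R,o=cam(n); u,v=p
    d=R@np.array([(u-i["cx"])/i["fx"],-(v-i["cy"])/i["fy"],-1]); return o,d/np.linalg.norm(d)
def onz(n,p,z):
    o,d=ray(n,p); return o+d*(z-o[2])/d[2]
def proj(n,P):
    i,R,o=cam(n); c=R.T@(np.array(P,float)-o); return np.array([i["cx"]+i["fx"]*c[0]/-c[2],i["cy"]+i["fy"]*-c[1]/-c[2]])
def two(p,q):
    o1,d1=ray("top",p);o2,d2=ray("scene",q)
    s=np.linalg.lstsq(np.c_[d1,-d2],o2-o1,rcond=None)[0]
    a,b=o1+s[0]*d1,o2+s[1]*d2; return (a+b)/2,np.linalg.norm(a-b)
E
python3 - <<'E'
from h import *
print(viewer.camera_info("top").keys())
for p in [(187,230),(323,234),(323,303),(187,301)]: print(p,onz("top",p,8).round())
print("lever",onz("top",(300,292),64).round(), "ring top", onz("top",(220,268),115).round())
a=cv2.imread("pics/top0.png")[215:335,170:340]; b=cv2.imread("pics/scene0.png")[260:420,290:430]
cv2.imwrite("pics/a.png",cv2.resize(a,None,fx=4.7,fy=4.7,interpolation=cv2.INTER_CUBIC))
cv2.imwrite("pics/b.png",cv2.resize(b,None,fx=3.7,fy=3.7,interpolation=cv2.INTER_CUBIC))
E
```

```text
dict_keys(['fx', 'fy', 'cx', 'cy', 'origin', 'rotation'])
(187, 230) [622.  17.   8.]
(323, 234) [ 616. -255.    8.]
(323, 303) [ 480. -256.    8.]
(187, 301) [481.  11.   8.]
lever [ 499. -214.   64.] ring top [539. -74. 115.]
```

View pics/a.png

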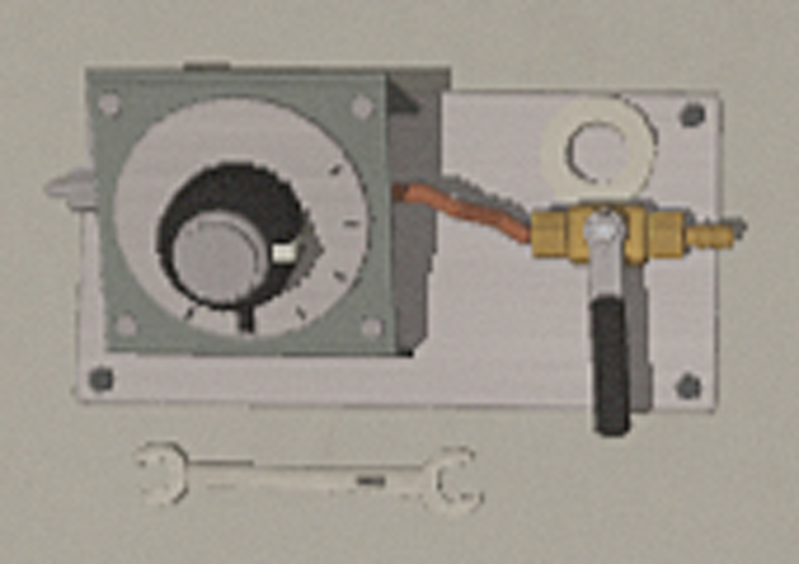

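View pics/b.png

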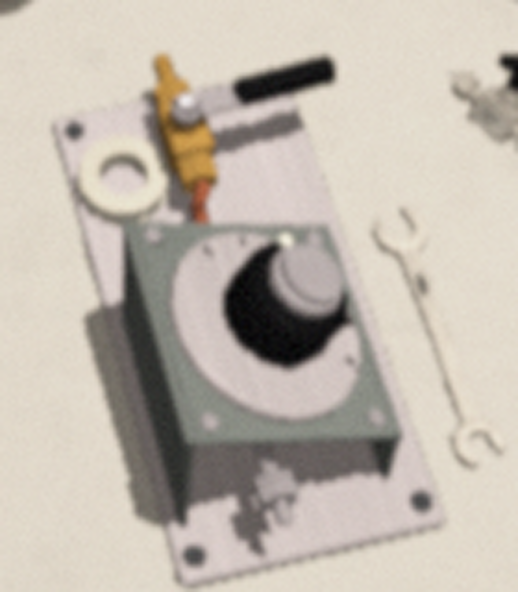

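```bash
python3 - <<'E'
from h import *
f=lambda u,v:(170+u/4.7,215+v/4.7)
g=lambda u,v:(290+u/3.7,260+v/3.7)
for n,p,z in [("LL",(80,403),8),("LR",(718,408),8),("UR",(718,92),8),("flange",(242,215),84.6),("cap",(218,257),121.8),("bar",(246,317),68.5),("rib",(285,253),110),("pivot",(604,228),72),("sleeve0",(609,300),64),("sleevetip",(612,435),64)]: print(n,onz("top",f(*p),z).round(1))
for n,p,z in [("cap",(310,278),121.8),("rib",(287,240),110),("screw",(187,106),72),("sl0",(240,90),64),("sltip",(330,70),64),("LLc",(185,583),8),("gauge",0,0)][:-1]: print("sc",n,onz("scene",g(*p),z).round(1))
a=np.radians(25)
c=onz("top",f(218,257),121.8)+np.array([np.sin(a),0,-np.cos(a)])*24; print("ringc",c)
ax=np.array([-np.sin(a),0,np.cos(a)]);ex=np.array([np.cos(a),0,np.sin(a)]);ey=np.array([0,1,0])
for k in range(5):
    t=k*np.pi/6; P=c+15*ax+25*(-np.cos(t)*ex-np.sin(t)*ey); q=proj("top",P);r=proj("scene",P);print(k,((q-[170,215])*4.7).round(),((r-[290,260])*3.7).round())
E
```

```text
LL [481.2  11.    8. ]
LR [ 482.  -255.7    8. ]
UR [ 614.6 -254.3    8. ]
flange [554.6 -70.2  84.6]
cap [535.7 -69.5 121.8]
bar [515.4 -69.8  68.5]
rib [538.2 -92.4 110. ]
pivot [ 551.7 -211.2   72. ]
sleeve0 [ 523.8 -213.1   64. ]
sleevetip [ 470.7 -215.1   64. ]
sc cap [535.  -69.2 121.8]
sc rib [536.6 -96.7 110. ]
sc screw [ 554.3 -203.5   72. ]
sc sl0 [ 523.1 -211.2   64. ]
sc sltip [ 473.7 -211.7   64. ]
sc LLc [614.4  15.9   8. ]
ringc [545.86375256 -69.45680517 100.04861311]
0 [227. 310.] [343. 288.]
1 [259. 302.] [329. 265.]
2 [282. 280.] [307. 248.]
3 [289. 249.] [283. 242.]
4 [278. 218.] [263. 248.]
```

The rib sits at click 3 (+90°) and the station yaw is about 0. Ring centre is about (546,-69.5,100), pivot about (552,-211). I'll travel there with the fingers lined up along the slope.

```bash

python3 -m creep '0.0124 -0.023 0 0 0 -0.0488 100;0.0124 -0.023 0 0 0 -0.0488 100;0.0124 -0.023 0 0 0 -0.0488 100;0.0124 -0.023 0 0 0 -0.0488 100;0.0124 -0.023 0 0 0 -0.0488 100;0.0124 -0.023 0 0 0 -0.0488 100;0.0124 -0.023 0 0 0 -0.0488 100;0.0124 -0.023 0 0 0 -0.0488 100'
python3 -m creep '0.0124 -0.023 0 0 0 -0.0488 100;0.0124 -0.023 0 0 0 -0.0488 100;0.0124 -0.023 0 0 0 -0.0488 100;0.0124 -0.023 0 0 0 -0.0488 100;0.0124 -0.023 0 0 0 -0.0488 100;0.0124 -0.023 0 0 0 -0.0488 100;0.0124 -0.023 0 0 0 -0.0488 100;0.0124 -0.023 0 0 0 -0.0488 100'
python3 -m creep '0.0124 -0.023 0 0 0 -0.0488 100;0.0124 -0.023 0 0 0 -0.0488 100;0.0124 -0.023 0 0 0 -0.0488 100;0.0124 -0.023 0 0 0 -0.0488 100;0.0124 -0.023 0 0 0 -0.0488 100;0.0124 -0.023 0 0 0 -0.0488 100;0.0124 -0.023 0 0 0 -0.0488 100;0.0124 -0.023 0 0 0 -0.0488 100'
python3 -m creep '0 0 0 0 -0.0545 0 100;0 0 0 0 -0.0545 0 100;0 0 0 0 -0.0545 0 100;0 0 0 0 -0.0545 0 100;0 0 0 0 -0.0545 0 100;0 0 0 0 -0.0545 0 100;0 0 0 0 -0.0545 0 100;0 0 0 0 -0.0545 0 100'
python3 -m creep '0 0 0 0 0 0 100;0 0 0 0 0 0 100'
python3 - <<'E'
from h import *
o=readout.get_obs();R=Ro.from_euler("xyz",o["tcp_rot"]).as_matrix()
print(o["tool_pos"],R.round(3),o["joint_positions"].round(3))
E
```

```text
time: 0.77
tool_pos: [303.7, 298.4, 292.0]
tcp_rot: [-3.141, -0.0, 2.349]
contact_force: [0.1, -0.2, -0.2]
grip_width: 91.9
finger_force: 0.0
time: 1.43
tool_pos: [403.0, 114.3, 292.0]
tcp_rot: [-3.141, -0.0, 1.958]
contact_force: [1.3, 0.6, 0.2]
grip_width: 92.0
finger_force: 0.0
time: 2.1
tool_pos: [502.2, -69.6, 291.9]
tcp_rot: [-3.141, -0.0, 1.568]
contact_force: [-0.8, 0.8, -0.1]
grip_width: 91.7
finger_force: 0.0
time: 2.77
tool_pos: [501.7, -68.4, 292.1]
tcp_rot: [2.703, 0.0, 1.57]
contact_force: [-0.7, 0.4, 0.6]
grip_width: 92.0
finger_force: 0.0
time: 2.93
tool_pos: [501.4, -68.4, 292.0]
tcp_rot: [2.708, -0.0, 1.57]
contact_force: [0.2, -0.4, 0.8]
grip_width: 91.9
finger_force: 0.0
[501.39348276 -68.36834728 292.00546709] [[ 0.001  0.907  0.421]
 [ 1.    -0.001  0.   ]
 [ 0.     0.421 -0.907]] [-0.363  0.138  1.871  0.224  0.737 -0.499]
```

```bash

python3 -m creep '0 -0.001 -0.012 0 0 0 100;0 0 -0.012 0 0 0 100;0 0 -0.012 0 0 0 100;0 0 -0.012 0 0 0 100;0 0 -0.012 0 0 0 100;0 0 -0.012 0 0 0 100;0 0 -0.012 0 0 0 100;0 0 -0.012 0 0 0 100'
python3 - <<'E'
from h import *
cs=[viewer.capture(n)[:,:,::-1] for n in("top","scene")]
a=cs[0][180:340,130:340];b=cs[1][240:420,290:450]
a=cv2.resize(a,(430,328),interpolation=cv2.INTER_CUBIC);b=cv2.resize(b,(365,410),interpolation=cv2.INTER_CUBIC)
w=np.zeros((410,800,3),np.uint8);w[:328,:430]=a;w[:,432:797]=b;cv2.imwrite("pics/c.png",w);print(readout.get_obs()["tool_pos"])
E
```

```text
time: 3.6
tool_pos: [502.5, -69.3, 195.6]
tcp_rot: [2.707, -0.0, 1.571]
contact_force: [0.5, -0.1, -0.1]
grip_width: 91.7
finger_force: 0.0
[501.52415427 -68.9895839  194.41318177]
```

View pics/c.png

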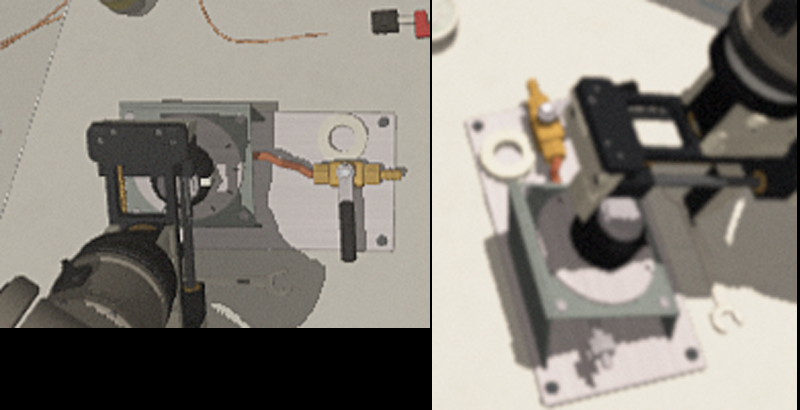

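The fingers straddle the cap and ring, and the rib is still on the right, in view at about (205,182). I'll descend along the axis and grip.

```bash

python3 -m creep '0.0026 0 -0.0056 0 0 0 100;0.0026 0 -0.0056 0 0 0 100;0.0026 0 -0.0056 0 0 0 100;0.0026 0 -0.0056 0 0 0 100;0.0026 0 -0.0056 0 0 0 100;0.0026 0 -0.0056 0 0 0 100;0.0026 0 -0.0056 0 0 0 100;0.0026 0 -0.0056 0 0 0 100'
python3 -m creep '0 0 0 0 0 0 100;0 0 0 0 0 0 65;0 0 0 0 0 0 62;0 0 0 0 0 0 60;0 0 0 0 0 0 56;0 0 0 0 0 0 50;0 0 0 0 0 0 50;0 0 0 0 0 0 50'
```

```text
time: 4.37
tool_pos: [523.0, -69.4, 150.8]
tcp_rot: [2.706, -0.0, 1.571]
contact_force: [0.3, 0.3, -0.3]
grip_width: 91.9
finger_force: 0.0
time: 5.03
tool_pos: [524.8, -69.9, 152.8]
tcp_rot: [2.701, 0.002, 1.57]
contact_force: [9.4, 1.4, -1.0]
grip_width: 53.6
finger_force: 30.0
```

```bash

python3 -m creep '0.001 0 0.0005 0 0 0 50;0.001 0 0.0005 0 0 0 50;0 0 0 0 0 0 50'
python3 -m creep '0 0 0 0.0211 0 -0.0453 50;0 0 0 0.0211 0 -0.0453 50;0 0 0 0.0211 0 -0.0453 50;0 0 0 0.0211 0 -0.0453 50;0 0 0 0.0211 0 -0.0453 50;0 0 0 0.0211 0 -0.0453 50;0 0 0 0.0211 0 -0.0453 50;0 0 0 0.0211 0 -0.0453 50'
python3 - <<'E'
from h import *
o=readout.get_obs();R=Ro.from_euler("xyz",o["tcp_rot"]).as_matrix()
print(o["tool_pos"],R.round(3).tolist(),o["joint_positions"].round(3),o["moment"],o["contact_force"])
E
```

```text
time: 5.28
tool_pos: [525.1, -69.8, 152.8]
tcp_rot: [2.704, 0.001, 1.57]
contact_force: [1.2, -2.7, 2.0]
grip_width: 53.3
finger_force: 30.0
time: 5.95
tool_pos: [524.9, -69.7, 152.7]
tcp_rot: [2.736, -0.166, 1.202]
contact_force: [-0.9, -2.3, 2.4]
grip_width: 53.3
finger_force: 30.0
[524.86737792 -69.7250292  152.74296122] [[0.356, 0.833, 0.423], [0.92, -0.392, -0.001], [0.165, 0.39, -0.906]] [-0.346  0.39   2.003  0.414  0.364 -0.302] [-0.47264459  0.30782191 -0.21430894] [-0.94884469 -2.30315852  2.37818687]
```

```bash

python3 -m creep '0 0 0 0.0211 0 -0.0453 50;0 0 0 0.0211 0 -0.0453 50;0 0 0 0.0211 0 -0.0453 50;0 0 0 0.0211 0 -0.0453 50;0 0 0 0.0211 0 -0.0453 50;0 0 0 0.0211 0 -0.0453 50;0 0 0 0.0211 0 -0.0453 50;0 0 0 0.0211 0 -0.0453 50'
python3 -m creep '0 0 0 0.0211 0 -0.0453 50;0 0 0 0.0211 0 -0.0453 50;0 0 0 0.0211 0 -0.0453 50;0 0 0 0.0211 0 -0.0453 50;0 0 0 0.0211 0 -0.0453 50;0 0 0 0.0211 0 -0.0453 50;0 0 0 0.0211 0 -0.0453 50;0 0 0 0.0211 0 -0.0453 50'
python3 -m creep '0 0 0 0.0211 0 -0.0453 50;0 0 0 0.0211 0 -0.0453 50;0 0 0 0.0211 0 -0.0453 50;0 0 0 0.0211 0 -0.0453 50;0 0 0 0.0211 0 -0.0453 50;0 0 0 0.0211 0 -0.0453 50;0 0 0 0.0211 0 -0.0453 50;0 0 0 0 0 0 50'
python3 - <<'E'
from h import *
o=readout.get_obs();R=Ro.from_euler("xyz",o["tcp_rot"]).as_matrix()
print(o["tool_pos"],R.round(3).tolist(),o["joint_positions"].round(3),o["moment"],o["contact_force"])
cs=[viewer.capture(n)[:,:,::-1] for n in("top","scene")]
a=cs[0][180:340,130:340];b=cs[1][240:420,290:450]
a=cv2.resize(a,(430,328),interpolation=cv2.INTER_CUBIC);b=cv2.resize(b,(365,410),interpolation=cv2.INTER_CUBIC)
w=np.zeros((410,800,3),np.uint8);w[:328,:430]=a;w[:,432:797]=b;cv2.imwrite("pics/d.png",w)
E
```

```text
time: 6.62
tool_pos: [524.7, -69.6, 152.7]
tcp_rot: [2.828, -0.309, 0.817]
contact_force: [-0.7, -3.7, 3.3]
grip_width: 53.1
finger_force: 30.0
time: 7.28
tool_pos: [524.5, -69.5, 152.6]
tcp_rot: [2.975, -0.405, 0.403]
contact_force: [-1.3, -1.1, 3.1]
grip_width: 53.3
finger_force: 30.0
time: 7.95
tool_pos: [524.5, -69.2, 152.6]
tcp_rot: [3.133, -0.436, 0.021]
contact_force: [-1.3, 0.6, 4.0]
grip_width: 53.6
finger_force: 30.0
[524.52435634 -69.23940368 152.57117514] [[0.906, 0.018, 0.422], [0.019, -1.0, 0.0], [0.422, 0.008, -0.907]] [-0.346  0.389  2.003  0.413  0.364  0.847] [-0.11976108  0.39889141 -0.0784595 ] [-1.30352111  0.62039321  4.01325048]
```

View pics/d.png

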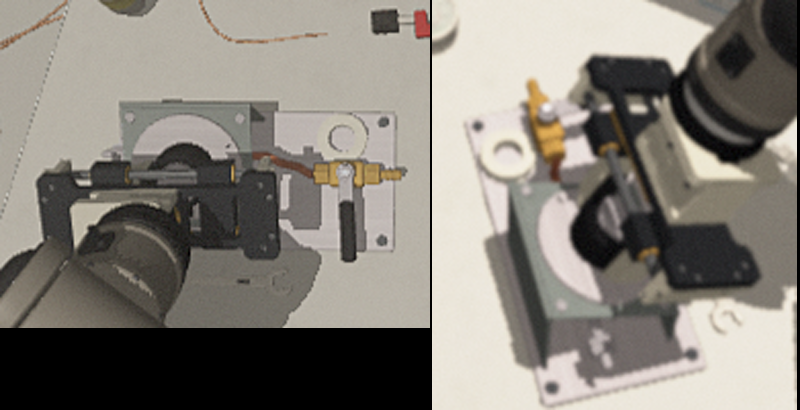

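The view is occluded, but the tool turned 1.55 rad without slipping. I'll release, back out along the axis and look.

```bash

python3 -m creep '0 0 0 0 0 0 70;0 0 0 0 0 0 90;0 0 0 0 0 0 90;0 0 0 0 0 0 90;0 0 0 0 0 0 90'
python3 -m creep '-0.0035 0 0.0075 0 0 0 90;-0.0035 0 0.0075 0 0 0 90;-0.0035 0 0.0075 0 0 0 90;-0.0035 0 0.0075 0 0 0 90;-0.0035 0 0.0075 0 0 0 90;-0.0035 0 0.0075 0 0 0 90;-0.0035 0 0.0075 0 0 0 90;-0.0035 0 0.0075 0 0 0 90'
python3 -m creep '-0.02 0 0.03 0 0 0 90;-0.02 0 0.03 0 0 0 90;-0.02 0 0.03 0 0 0 90;-0.02 0 0.03 0 0 0 90;-0.02 0 0 0 0 0 90;-0.02 0 0 0 0 0 90'
python3 - <<'E'
from h import *
o=readout.get_obs();print(o["tool_pos"],o["joint_positions"].round(3))
cs=[viewer.capture(n)[:,:,::-1] for n in("top","scene")]
a=cs[0][215:335,170:340];b=cs[1][260:420,290:430]
a=cv2.resize(a,(425,300),interpolation=cv2.INTER_CUBIC);b=cv2.resize(b,(365,417),interpolation=cv2.INTER_CUBIC)
w=np.zeros((420,800,3),np.uint8);w[:300,:425]=a;w[:417,432:797]=b;cv2.imwrite("pics/e.png",w)
E
```

```text
time: 8.47
tool_pos: [524.6, -69.3, 152.3]
tcp_rot: [3.131, -0.435, 0.024]
contact_force: [-0.0, -0.1, 0.7]
grip_width: 80.6
finger_force: 0.0
time: 9.13
tool_pos: [496.3, -69.4, 213.4]
tcp_rot: [3.131, -0.436, 0.024]
contact_force: [-0.8, 0.1, -0.1]
grip_width: 82.8
finger_force: 0.0
time: 9.63
tool_pos: [376.0, -69.4, 334.7]
tcp_rot: [3.128, -0.44, 0.025]
contact_force: [-0.3, 0.4, -1.2]
grip_width: 82.4
finger_force: 0.0
[376.02702518 -69.43030027 334.74211977] [-0.53  -0.161  2.04   0.277  0.895  0.885]
```

View pics/e.png

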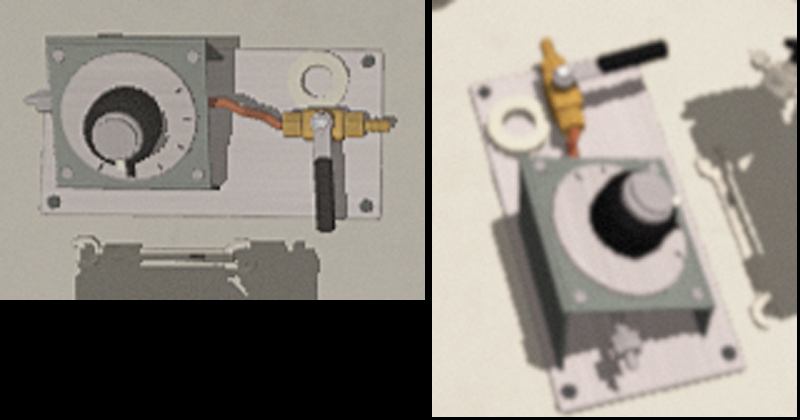

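The rib now stands at the bar: it shows at (121,165), just where click 0 predicts. The lever is still shut. Next I'll check how much room the blue box leaves and work out the arc for the lever push.

```bash
python3 - <<'E'
from h import *
print("box base",onz("scene",(325,208),0).round(),onz("scene",(495,277),0).round())
# top corners, seen in both
for p,q in [((455,262),(315,125)),((572,362),(360,68)),((260,475),(503,185))]: print(two(p,q))
piv=np.array([552,-211.5]);r,d=60,16.5
def P(t): return piv+r*np.array([-np.cos(t),-np.sin(t)])-d*np.array([np.sin(t),-np.cos(t)])
ts=np.arange(0,1.61,.1);pp=np.array([P(t) for t in ts]);print(pp[0],pp[-1]);print(np.diff(pp,axis=0).round(1).tolist())
E
python3 -m creep '0 0 0 0 0.0545 0 0;0 0 0 0 0.0545 0 0;0 0 0 0 0.0545 0 0;0 0 0 0 0.0545 0 0;0 0 0 0 0.0545 0 0;0 0 0 0 0.0545 0 0;0 0 0 0 0.0545 0 0;0 0 0 0 0.0545 0 0'
python3 -m creep '0.014 0 0 0 0 0.0967 0;0.014 0 0 0 0 0.0967 0;0.014 0 0 0 0 0.0967 0;0.014 0 0 0 0 0.0967 0;0.014 0 0 0 0 0.0967 0;0.014 0 0 0 0 0.0967 0;0.014 0 0 0 0 0.0967 0;0.014 0 0 0 0 0.0967 0'
python3 -m creep '0 -0.0145 0 0 0 0.0967 0;0 -0.0145 0 0 0 0.0967 0;0 -0.0145 0 0 0 0.0967 0;0 -0.0145 0 0 0 0.0967 0;0 -0.0145 0 0 0 0.0967 0;0 -0.0145 0 0 0 0.0967 0;0 -0.0145 0 0 0 0.0967 0;0 -0.0145 0 0 0 0.0967 0'
```

```text
box base [ 515. -466.    0.] [ 220. -197.    0.]
(array([ 541.23344401, -457.6902382 ,  259.4736448 ]), np.float64(1.6952013720691406))
(array([ 395.32848905, -635.34983488,  236.73653404]), np.float64(0.7822517199787092))
(array([ 268.08516143, -187.23192975,  305.5422501 ]), np.float64(45.413738000826065))
[ 492. -195.] [ 537.25900689 -271.9562083 ]
[[-1.3, -6.1], [-0.7, -6.2], [-0.1, -6.2], [0.5, -6.2], [1.1, -6.1], [1.7, -6.0], [2.3, -5.8], [2.9, -5.5], [3.4, -5.2], [3.9, -4.8], [4.4, -4.4], [4.8, -4.0], [5.2, -3.5], [5.5, -2.9], [5.8, -2.4], [6.0, -1.8]]
time: 10.4
tool_pos: [377.1, -69.4, 332.6]
tcp_rot: [3.141, 0.003, 0.021]
contact_force: [0.3, 0.7, -0.0]
grip_width: 33.9
finger_force: 0.0
time: 11.07
tool_pos: [489.8, -69.3, 332.3]
tcp_rot: [3.141, 0.0, 0.799]
contact_force: [-0.2, 0.5, -0.8]
grip_width: 0.2
finger_force: 0.0
time: 11.73
tool_pos: [489.0, -186.1, 332.3]
tcp_rot: [-3.141, 0.0, 1.573]
contact_force: [0.4, -0.0, -0.1]
grip_width: 0.3
finger_force: 0.0
```

Box clearance looks fine for the gripper. I'll go down beside the sleeve.

```bash

python3 -m creep '0.002 0 -0.0134 0 0 0 0;0 0 -0.0134 0 0 0 0;0 0 -0.0134 0 0 0 0;0 0 -0.0134 0 0 0 0;0 0 -0.0134 0 0 0 0;0 0 -0.0134 0 0 0 0;0 0 -0.0134 0 0 0 0;0 0 -0.0134 0 0 0 0'
python3 -m creep '0 0 -0.0134 0 0 0 0;0 0 -0.0134 0 0 0 0;0 0 -0.0134 0 0 0 0;0 0 -0.0134 0 0 0 0;0 0 -0.0134 0 0 0 0;0 0 -0.0134 0 0 0 0;0 0 -0.0134 0 0 0 0;0 0 -0.0134 0 0 0 0'
python3 -m creep '0 -0.003 0 0 0 0 0;0 -0.003 0 0 0 0 0;0 -0.003 0 0 0 0 0;0 0 0 0 0 0 0'
python3 - <<'E'
from h import *
o=readout.get_obs();print(o["tool_pos"],o["joint_positions"].round(3))
cs=[viewer.capture(n)[:,:,::-1] for n in("top","scene")]
a=cs[0][200:480,170:450];b=cs[1][60:420,290:570]
a=cv2.resize(a,(420,420),interpolation=cv2.INTER_CUBIC);b=cv2.resize(b,(378,486),interpolation=cv2.INTER_CUBIC)
w=np.zeros((486,800,3),np.uint8);w[:420,:420]=a;w[:,421:799]=b;cv2.imwrite("pics/f.png",w)
E
```

```text
time: 12.4
tool_pos: [491.1, -185.4, 224.4]
tcp_rot: [3.142, 0.0, 1.568]
contact_force: [0.8, 0.4, 0.5]
grip_width: 0.6
finger_force: 0.0
time: 13.07
tool_pos: [491.1, -185.4, 117.2]
tcp_rot: [3.141, 0.0, 1.568]
contact_force: [0.6, 0.0, -0.4]
grip_width: 0.5
finger_force: 0.0
time: 13.4
tool_pos: [491.1, -195.1, 118.7]
tcp_rot: [3.141, 0.001, 1.568]
contact_force: [1.3, 0.9, 0.5]
grip_width: 0.3
finger_force: 0.1
[ 491.12079383 -195.05521823  118.69179191] [-0.523  0.551  1.73   0.     0.859 -0.52 ]
```

View pics/f.png

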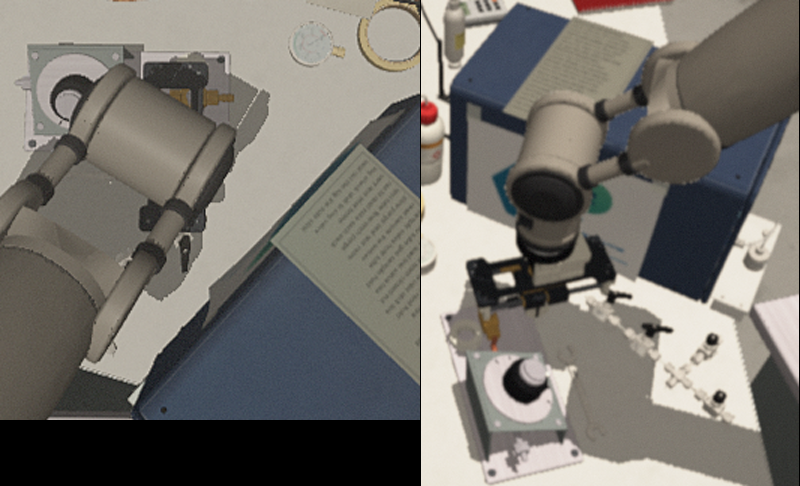

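The gripper sits at the lever's left side, and the ring's rib still points at the bar. The arm passes above the box level with a gap. I'll push the lever along the arc.

```bash

python3 -m creep '-0.0007 -0.0061 0 0 0 0.1 0;-0.0007 -0.0062 0 0 0 0.1 0;-0.0001 -0.0062 0 0 0 0.1 0;0.0005 -0.0062 0 0 0 0.1 0;0.0011 -0.0061 0 0 0 0.1 0;0.0017 -0.006 0 0 0 0.1 0;0.0023 -0.0058 0 0 0 0.1 0;0.0029 -0.0055 0 0 0 0.1 0'
python3 - <<'E'
from h import *
o=readout.get_obs();print(o["tool_pos"],o["joint_positions"].round(3),o["contact_force"],o["moment"],o["tau"].round(1))
E
```

```text
time: 14.17
tool_pos: [497.7, -242.3, 118.6]
tcp_rot: [3.141, -0.0, 2.374]
contact_force: [-0.9, 2.9, 0.9]
grip_width: 0.2
finger_force: 0.9
[ 497.66801698 -242.34085422  118.63304902] [-5.920e-01  5.870e-01  1.657e+00  1.000e-03  8.980e-01 -1.395e+00] [-0.9331322   2.90029415  0.87287402] [0.31488814 0.12319189 0.05290114] [ -0.7 -49.7 -18.9  -0.3  -0.6   1.7]
```

```bash

python3 -m creep '0.0034 -0.0052 0 0 0 0.1 0;0.0039 -0.0048 0 0 0 0.1 0;0.0044 -0.0044 0 0 0 0.1 0;0.0048 -0.004 0 0 0 0.1 0;0.0052 -0.0035 0 0 0 0.1 0;0.0055 -0.0029 0 0 0 0.1 0'
python3 -m creep '0.0058 -0.0024 0 0 0 0.1 0;0.003 -0.001 0 0 0 0.07 0;0.002 0 0 0 0 0 0;0 0 0 0 0 0 0'
python3 - <<'E'
from h import *
o=readout.get_obs();print(o["tool_pos"],o["joint_positions"].round(3),o["contact_force"],o["moment"],o["tau"].round(1))
E
```

```text
time: 14.67
tool_pos: [524.8, -267.9, 118.6]
tcp_rot: [-3.141, -0.0, 2.973]
contact_force: [-1.9, 0.1, -0.7]
grip_width: 0.4
finger_force: 0.9
time: 15.0
tool_pos: [536.1, -270.9, 118.5]
tcp_rot: [-3.141, 0.001, 3.136]
contact_force: [-0.5, 0.0, 0.0]
grip_width: 0.4
finger_force: 0.0
[ 536.05489439 -270.88043528  118.4679633 ] [-0.596  0.656  1.516  0.     0.969 -2.161] [-0.49608702  0.02978497  0.03778191] [ 0.03714836  0.0806915  -0.01074476] [ -0.1 -53.8 -20.2  -0.1   0.1  -0.2]
```

```bash

python3 -m creep '0.001 0 0 0 0 0 0;0.001 0 0 0 0 0 0;0.001 0 0 0 0 0 0;0 0 0 0 0 0 0'
python3 -m creep '-0.005 0 0 0 0 0 0;-0.01 0 0 0 0 0 0;-0.01 0 0.005 0 0 0 0;0 0 0.03 0 0 0 0;0 0 0.03 0 0 0 0;0 0 0.03 0 0 0 0;0 0 0.03 0 0 0 0;0 0 0.03 0 0 0 0'
python3 -m creep '-0.02 0.03 0.01 0 0 0 0;-0.02 0.03 0.01 0 0 0 0;-0.02 0.03 0 0 0 0 0;-0.02 0.03 0 0 0 0 0;-0.02 0.03 0 0 0 0 0;-0.02 0.03 0 0 0 0 0;-0.02 0.03 0 0 0 0 0;0 0 0 0 0 0 0'
python3 - <<'E'
from h import *
cs=[viewer.capture(n)[:,:,::-1] for n in("top","scene")]
a=cs[0][215:335,170:340];b=cs[1][260:420,290:430]
a=cv2.resize(a,(425,300),interpolation=cv2.INTER_CUBIC);b=cv2.resize(b,(365,417),interpolation=cv2.INTER_CUBIC)
w=np.zeros((420,800,3),np.uint8);w[:300,:425]=a;w[:417,432:797]=b;cv2.imwrite("pics/g.png",w)
E
```

```text
time: 15.33
tool_pos: [536.9, -270.7, 118.3]
tcp_rot: [3.141, -0.004, 3.138]
contact_force: [-9.3, -1.1, 5.5]
grip_width: 0.5
finger_force: 4.8
time: 16.0
tool_pos: [513.3, -270.4, 275.1]
tcp_rot: [3.142, 0.001, 3.138]
contact_force: [1.0, 0.4, 0.6]
grip_width: 0.5
finger_force: 0.0
time: 16.67
tool_pos: [369.7, -56.5, 293.2]
tcp_rot: [3.139, -0.001, 3.14]
contact_force: [1.1, 0.4, 0.5]
grip_width: 0.4
finger_force: 0.0
```

View pics/g.png

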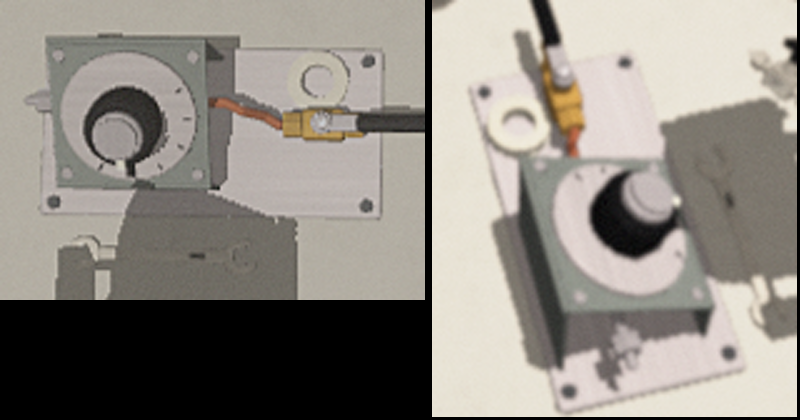

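The lever now lies along the pipe at its stop, sleeve at (390,122). The rib is still at the bar, (121,165), and the robot is clear of everything.

```bash
python3 -c "
from plant import order;print(order.close_job())"
```

```text
the job is handed in; nothing more can be done
None
```

The ring was set to the marked stop first, then the shut-off lever was swung fully open against its stop; the last pictures show both in place and the robot clear, and the job is handed in at about 17 s (the hand-in gave no verdict).

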